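# Tip out the load cell with the pedal

### The job

Tip the load cell into the stand's catch tray with the pedal: first pull the wooden safety chock out from under the pedal and leave it on the bench clear of the pedal, then press the pedal fully down to its stop, keep it there about a second, and let it spring back up. Do not touch the load cell with the gripper, and leave the spanner, the tape roll and the levelling foot where they are.

Things in the scene. Friction and masses are not known exactly. Their poses are not given: they have to be found in the camera images.
- stand: Tipping stand, fixed to the bench, grey base plate 335 x 190 x 8 mm. Origin on the bench top under the pedal's pivot, z up; the pedal points along its own -x. Along +x follow the steel tipping table (x = 20 to 120 mm, 160 mm wide, top at z = 60 mm) and the catch tray. Pressing the pedal lifts the table's pedal-side edge so that what lies on it slides into the tray.
- pedal (a joint): Angle of the spring pedal about its pivot (35 mm above the bench, along the stand's y): 0 up, 0.36 rad on its stop; with the chock in place about 0.08. The tread is a dark ribbed steel plate 90 mm wide that ends 130 mm from the pivot; at rest it rises from the pivot at 0.36 rad, at the stop it is level, its top 39 mm above the bench. 5 to 15 N at the free end press it.
- pedal_pad (a point): Point on top of the tread near its free end, mid-width, 115 mm from the pivot, where to press; moves with the pedal (about 79 mm above the bench at rest, 39 mm at the stop).
- tray_in (a point): Centre of the inner floor of the stand's open aluminium catch tray, 11 mm above the bench. Inside it is 114 mm (stand's x) x 164 mm; its walls rise to 44 to 80 mm above the bench.
- chock: Loose wooden chock, 0.2 kg, on the bench. Origin: centre of its underside, z up. Foot 100 (x) x 40 (y) x 30 mm; on its +x end a hump 38 mm long, 56 mm high, under the tread; near its -x end an upright grip 24 (x) x 18 mm (y), centred at x = -36 mm, up to 112 mm high, in front of the tread. It comes out along its -x, away from the pedal's pivot.
- cell: Load cell, an aluminium bar 33 x 130 x 33 mm, lying across the tipping table. Origin at the centre of its underside, long axis y.
- spanner_13: Bystander: steel combination spanner 157 mm long, lying on the bench on the robot's side of the stand.
- tape_roll: Bystander: roll of green tape 100 mm across, 24 mm high, flat on the bench to the left, near the robot.
- spare_foot: Bystander: levelling foot, a steel disc of 70 mm with an upright stud, 67 mm high, on the bench to the left, beyond the tray end of the stand.
Things that resemble listed ones, but are neither listed nor needed, are in the scene too. There is more than one size of the cell; the job needs the larger.

How it is judged:
By the outcome, as a careful person would: the job done as asked, in the order asked, and still so for the second after the job is handed in, with the robot touching nothing.
It also fails if it takes over 45 s, if anything falls off the work surface, if the arm or the gripper's body presses on something with over 40 N, if the wrist force passes 120 N, or if a joint passes its speed limit or range.

### The arm

A 6-joint arm with a two-finger parallel gripper is mounted at the origin on a cart in front of the work surface, level with it; the furniture and walls round the work are solid. World frame = base frame: x ahead of the robot, y to its left, z up, the work surface at z = 0. Lengths are in m, angles in rad, forces in N, time in s.
With the tool pointing down it reaches from about 0.325 to 0.9 m from the base axis. Payload 6.1 kg.
Tool frame: the origin (TCP) lies midway between the tips of the shut fingers; the grasp point (between the pads) lies 19 mm behind it; x points along the fingers, y is the direction in which the jaws open and shut, and the axes are right-handed (so a half turn about x gives the same grasp; the last joint's range is limited). The gripper opens to 85 mm and grips with 20 to 120 N. Pads are 22 mm wide; open, the fingers measure 114 mm over their backs; the gripper's body (76 mm by 85 mm) begins 54 mm behind the grasp point. The pads swing forward as they close: fully open they stand 13 mm farther back than shut.
Start: joints at [-1.38, 0.22, 1.526, -0, 1.395, -0.126], TCP at [0.195, -0.594, 0.231] pointing down, gripper open.
Joint ranges: [-2.98, 2.98], [-0.91, 2.08], [0.09, 2.57], [-1.24, 4.39], [0.2, 2.65], [-2.68, 2.68]. Speed limits (rad/s): [2.57, 2.57, 3.01, 3.14, 3.14, 3.14].

### API

Orientations are given as [roll, pitch, yaw] about the fixed x, y, z axes, in that order (R = Rz(yaw) Ry(pitch) Rx(roll)).
In Python, from plant import movep, move_l, set_joints, gripper_to, hold, inverse_kinematics, observe, get_image, get_calibration, Unreachable, job_done gives the robot as it stands. Calls block until the motion is done:
- movep(position, orientation): joint-space move of the TCP to a pose.
- move_l(position, feed=0.15, rotation=None, max_force=None): straight line of the TCP; rotation=None keeps the orientation; feed is the mean speed in m/s. With max_force (N) it stops when the force on the tool has changed by that much, and returns True; else False.
- set_joints(angles): joint-space move.
- gripper_to(opening, f_grip=None): finger opening in m; f_grip is the grip in N (None keeps the last); returns when the fingers have stopped.
- hold(seconds).
- inverse_kinematics(position, orientation): joint angles nearest the present ones, or None.
- observe(): the state.
- get_image(name): name is "scene" or "side" or "wrist"; returns (picture, depth): 384x512x3 uint8, red, green, blue; 384x512 float32, m along the optical axis (not along the pixel's ray), 0 where there is no reading.
- get_calibration(name): a dict with "intrinsics" (3x3 intrinsics, pixels), "dist_coeffs" ([k1, k2, p1, p2, k3] as OpenCV has them; the pictures are not rectified), "world_from_camera" (4x4, takes a point from camera to world coordinates). Camera axes: x right, y down, z forward; pixel columns grow to the right and rows downward; lengths in m; the calibration is good to about 2 mm. A picture is of the moment at which its call begins: read the wrist's pose just before it. get_calibration takes no time and is no camera call; for the wrist camera it gives the pose at the moment of the call.
A pose or a line that the arm cannot do raises Unreachable and nothing moves.
- job_done(): hands the job in, once; it reports no verdict.
The state is a dict: "time_s": time; "q": joint angles; "joint_velocities": joint speeds; "joint_torque": joint torques, N m; "eef_pos": TCP position; "tcp_rot": TCP orientation; "ft_force": force on the tool from outside, world axes, zero at the start; "torque": the same for the moment, N m; "opening": finger opening in m.
Only numpy, scipy, OpenCV 4.12 (cv2) and the standard library are available. Lean on these libraries where they do the work, as an engineer would, in place of code of your own. Each camera call takes 0.05 s, during which the arm holds its last target.

## Working session

There is one attempt and no reset: what is moved stays moved. The work goes in short steps, each a Python script; the robot and the scene stay as the last script left them, time stands still between calls to the robot, and variables do not carry over. Pictures are saved under pics/ and viewed, and the job is handed in when it is done.

```bash
mkdir -p pics; ls; cat > h.py <<'E'
import numpy as np, cv2
from plant import *
def save(n,f):
    p,d=get_image(n); c=get_calibration(n)
    cv2.imwrite(f'pics/{f}.png',p[:,:,::-1]); np.savez(f'pics/{f}.npz',p=p,d=d,K=c["intrinsics"],D=c["dist_coeffs"],T=c["world_from_camera"])
def load(f): return np.load(f'pics/{f}.npz')
def ray(z,u,v):
    n=cv2.undistortPoints(np.array([[[u,v]]],float),z['K'].astype(float),z['D'].astype(float))[0,0]
    T=z['T']; return T[:3,3],T[:3,:3]@np.array([n[0],n[1],1.])
def onplane(z,u,v,h):
    o,r=ray(z,u,v); return o+r*(h-o[2])/r[2]
def pt(z,u,v):
    o,r=ray(z,u,v); return o+r*float(z['d'][int(round(v)),int(round(u))])
def cloud(z):
    H,W=z['d'].shape; g=np.stack(np.meshgrid(np.arange(W),np.arange(H)),-1).reshape(-1,1,2).astype(float)
    n=cv2.undistortPoints(g,z['K'].astype(float),z['D'].astype(float)).reshape(H,W,2)
    P=np.dstack([n,np.ones((H,W))])*z['d'][...,None]
    return P@z['T'][:3,:3].T+z['T'][:3,3]
E
python3 - <<'E'
from h import *
for n in("scene","side","wrist"): save(n,n+"0")
o=observe(); print({k:np.round(v,3) for k,v in o.items()})
for n in("scene","side","wrist"): print(n,np.round(load(n+"0")['T'],3).tolist())
E
```

```text
pics
{'time_s': np.float64(0.15), 'q': array([-1.38 ,  0.221,  1.527, -0.   ,  1.395, -0.126]), 'joint_velocities': array([ 0.002, -0.002, -0.004,  0.001,  0.002,  0.   ]), 'joint_torque': array([ 1.0000e-03, -4.9748e+01, -3.8990e+01, -0.0000e+00,  7.0000e-03,
        0.0000e+00]), 'eef_pos': array([ 0.195, -0.593,  0.23 ]), 'tcp_rot': array([-1.688,  1.569,  1.77 ]), 'ft_force': array([ 0.363,  0.223, -0.499]), 'torque': array([-0.039, -0.047, -0.001]), 'opening': np.float64(0.085)}
scene [[-0.851, -0.373, 0.37, 0.1], [-0.525, 0.617, -0.586, 0.786], [-0.01, -0.693, -0.721, 0.925], [0.0, 0.0, 0.0, 1.0]]
side [[0.999, 0.023, -0.033, 0.551], [0.04, -0.595, 0.802, -0.697], [-0.001, -0.803, -0.596, 0.666], [0.0, 0.0, 0.0, 1.0]]
wrist [[0.312, -0.909, -0.278, 0.266], [-0.95, -0.298, -0.09, -0.569], [-0.002, 0.292, -0.956, 0.374], [0.0, 0.0, 0.0, 1.0]]
```

View pics/scene0.png

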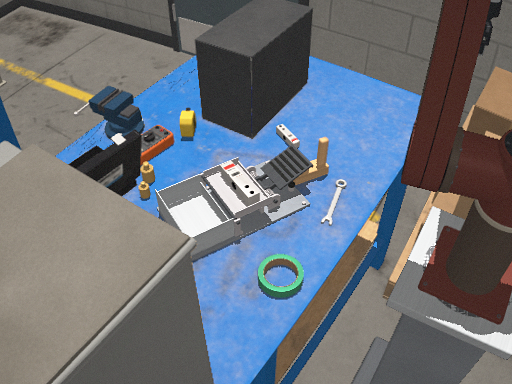

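View pics/side0.png

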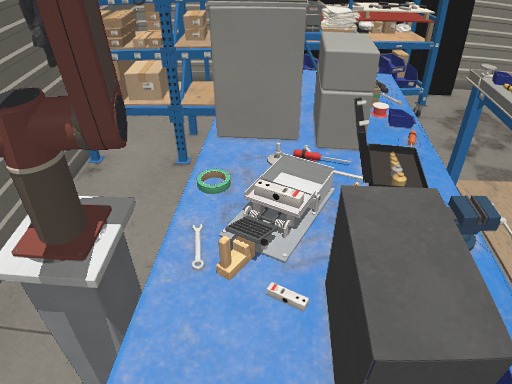

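View pics/wrist0.png

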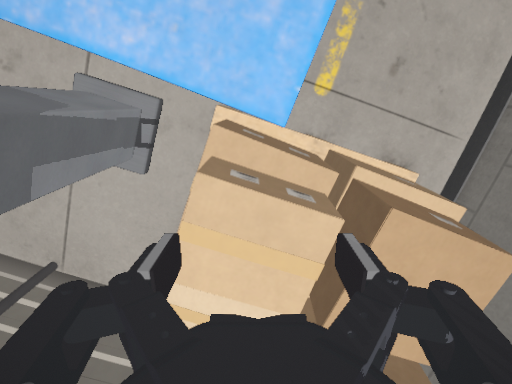

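The scene view shows the chock grip at about (322,155), the tread at (290,165), the cell on the table at (238,188) and a look-alike bar on the bench at (287,135). In the side view they are at (225,250), (250,232), (280,192) and (287,295). The spanner is at side (198,247) and the tape roll at (213,181). The wrist camera sees only floor and boxes. Next I'll take close crops and measure.

```bash
python3 - <<'E'
from h import *
a=load('scene0');b=load('side0')
A=cv2.resize(a['p'][110:260,150:350,::-1],None,fx=3.9,fy=3.9,interpolation=cv2.INTER_CUBIC)
B=cv2.resize(b['p'][140:310,190:350,::-1],None,fx=3.5,fy=3.5,interpolation=cv2.INTER_CUBIC)
cv2.imwrite('pics/cA.png',A);cv2.imwrite('pics/cB.png',B)
for nm,z in(('scene',a),('side',b)):
    P=cloud(z)
    L={'scene':[('grip',322,145),('tread',290,165),('cell',238,188),('small',287,135),('box',250,60),('tray',200,215),('tape',270,263),('spanner',337,200)],
    'side':[('griptop',224,240),('tread',250,232),('cell',280,190),('small',287,295),('box',420,220),('tray',300,175),('spanner',198,247),('cab',255,120),('foot',277,155),('tape',205,188)]}[nm]
    for n,u,v in L: print(nm,n,np.round(P[v,u],3))
E
```

```text
scene grip [ 0.455 -0.109  0.099]
scene tread [ 0.501 -0.028  0.072]
scene cell [0.56  0.119 0.088]
scene small [ 0.591 -0.179  0.022]
scene box [ 0.684 -0.137  0.259]
scene tray [0.634 0.18  0.008]
scene tape [0.413 0.221 0.018]
scene spanner [ 0.37  -0.041  0.005]
side griptop [ 0.456 -0.126  0.11 ]
side tread [ 0.508 -0.064  0.077]
side cell [0.577 0.082 0.091]
side small [ 0.592 -0.195  0.021]
side box [ 0.797 -0.235  0.27 ]
side tray [0.642 0.261 0.018]
side spanner [ 0.377 -0.045  0.004]
side cab [0.493 0.513 0.077]
side foot [0.572 0.368 0.022]
side tape [0.361 0.185 0.016]
```

View pics/cA.png

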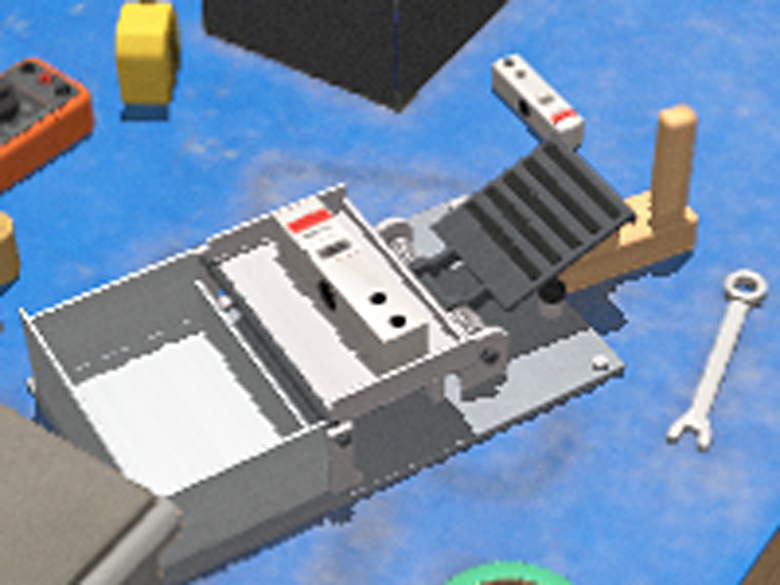

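View pics/cB.png

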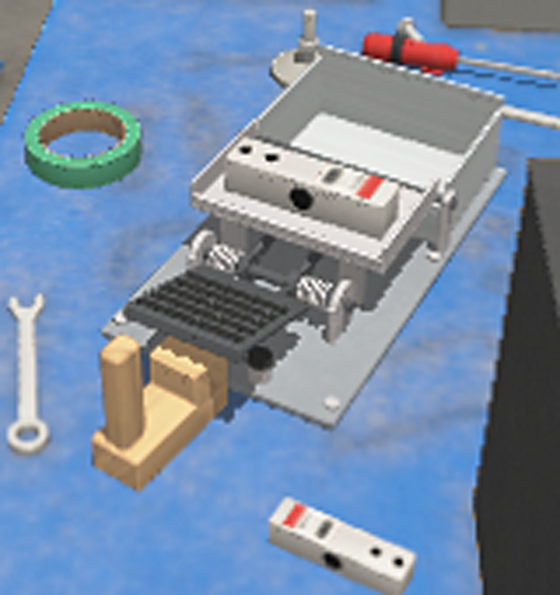

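The close crops confirm the choices. The wooden chock has its hump under the ribbed tread, and the bar on the table is the large cell. The smaller bar on the bench is the look-alike. Now I'll fit poses from the colour masks and depth.

```bash
python3 - <<'E'
from h import *
R={}
for nm in('scene0','side0'):
    z=load(nm);P=cloud(z);hsv=cv2.cvtColor(z['p'],cv2.COLOR_RGB2HSV)
    near=(np.abs(P[...,0]-.5)<.15)&(np.abs(P[...,1]+.05)<.13)
    w=near&(hsv[...,0]>8)&(hsv[...,0]<25)&(hsv[...,1]>70)&(P[...,2]>.004)
    Q=P[w]; 
    for lo,hi,n in((.105,.118,'griptop'),(.04,.1,'gripbody'),(.02,.035,'foottop'),(.05,.06,'humptop'),(.0,.118,'all')):
        q=Q[(Q[:,2]>lo)&(Q[:,2]<hi)]
        if len(q)>3:
            r=cv2.minAreaRect((q[:,:2]*1000).astype(np.float32)); print(nm,n,len(q),q.mean(0).round(4),r, 'zmax',q[:,2].max().round(3))
    near2=(np.abs(P[...,0]-.51)<.13)&(np.abs(P[...,1]+.02)<.14)
    t=near2&(hsv[...,2]<90)&(P[...,2]>.045)&(P[...,2]<.11)
    t=cv2.morphologyEx(t.astype(np.uint8),cv2.MORPH_OPEN,np.ones((3,3)))>0
    q=P[t]; c=q.mean(0);u,s,vt=np.linalg.svd(q-c); print(nm,'tread',len(q),c.round(3),vt.round(3).tolist(),cv2.minAreaRect((q[:,:2]*1000).astype(np.float32)))
    # base plate
    g=(P[...,2]>.004)&(P[...,2]<.012)&(hsv[...,1]<50)&(np.abs(P[...,0]-.55)<.25)&(np.abs(P[...,1]-.08)<.25)
    # cell top
    ct=(P[...,2]>.085)&(P[...,2]<.102)&(np.abs(P[...,0]-.57)<.1)&(np.abs(P[...,1]-.1)<.07)&(hsv[...,2]>140)
    q=P[ct]; print(nm,'cell',len(q),q.mean(0).round(3),cv2.minAreaRect((q[:,:2]*1000).astype(np.float32)))
    ct=(P[...,2]>.014)&(P[...,2]<.04)&(np.abs(P[...,0]-.6)<.06)&(np.abs(P[...,1]+.18)<.06)&(hsv[...,2]>140)
    q=P[ct]; print(nm,'small',len(q),q.mean(0).round(3),cv2.minAreaRect((q[:,:2]*1000).astype(np.float32)))
    vis=z['p'].copy(); vis[w]=(255,0,255); vis[t]=(0,255,0); cv2.imwrite(f'pics/m_{nm}.png',vis[110:310,150:350,::-1].repeat(3,0).repeat(3,1))
E
```

```text
scene0 griptop 44 [ 0.4552 -0.1148  0.1105] ((454.9324951171875, -115.47093963623047), (20.62976837158203, 17.031686782836914), 46.523193359375) zmax 0.117
scene0 gripbody 166 [ 0.455  -0.1081  0.0697] ((464.23468017578125, -63.231449127197266), (122.26311492919922, 20.769371032714844), 80.32636260986328) zmax 0.1
scene0 foottop 226 [ 0.4611 -0.0891  0.0278] ((475.070556640625, -84.86384582519531), (98.59956359863281, 42.66867446899414), 57.991092681884766) zmax 0.035
scene0 humptop 24 [ 0.4547 -0.1116  0.0546] ((453.58917236328125, -109.90038299560547), (20.984195709228516, 11.076386451721191), 29.81389045715332) zmax 0.06
scene0 all 605 [ 0.4594 -0.0933  0.0435] ((473.1597900390625, -67.3854751586914), (123.14473724365234, 47.23307800292969), 72.2314224243164) zmax 0.117
scene0 tread 457 [ 0.511 -0.028  0.07 ] [[-0.467, -0.879, 0.096], [0.882, -0.471, -0.02], [-0.063, -0.075, -0.995]] ((535.7813720703125, 22.240524291992188), (195.23670959472656, 79.66825866699219), 63.088584899902344)
scene0 cell 484 [0.573 0.094 0.092] ((573.6823120117188, 94.15293884277344), (33.30152893066406, 
[... 747 characters left out ...]
455078, 39.72046661376953), 56.568538665771484) zmax 0.06
side0 all 1101 [ 0.4737 -0.107   0.0447] ((478.5520935058594, -82.76114654541016), (127.12495422363281, 63.09717559814453), 73.78701782226562) zmax 0.112
side0 tread 298 [ 0.51  -0.034  0.07 ] [[-0.411, -0.91, 0.05], [-0.912, 0.411, -0.015], [-0.007, -0.052, -0.999]] ((526.5636596679688, 0.747833251953125), (174.52574157714844, 80.18644714355469), 64.03408813476562)
side0 cell 403 [0.575 0.085 0.09 ] ((572.9419555664062, 88.17416381835938), (35.87040328979492, 130.1766357421875), 64.50065612792969)
side0 small 406 [ 0.593 -0.193  0.02 ] ((592.83740234375, -190.30648803710938), (25.31460952758789, 89.2637710571289), 60.678226470947266)
```

```bash
python3 - <<'E'
import cv2,numpy as np
a=cv2.imread('pics/m_scene0.png');b=cv2.imread('pics/m_side0.png')
cv2.imwrite('pics/m.png',cv2.resize(np.hstack([a,b]),(800,400)))
E
```

```text
(no output)
```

View pics/m.png

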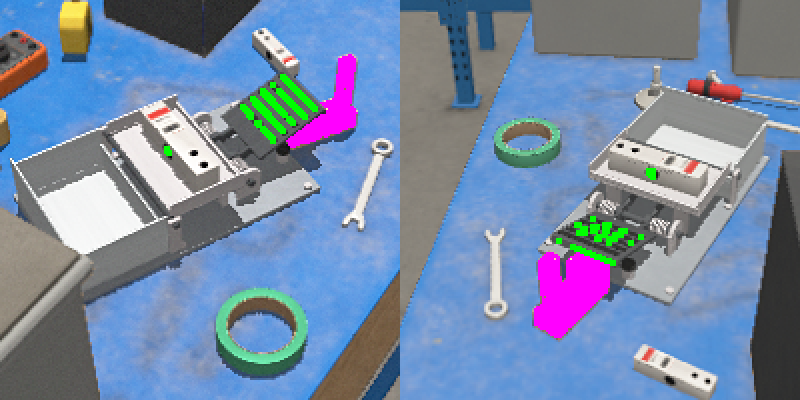

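The masks cover the chock and tread cleanly: chock yaw is about 57°, stand about 64°, and the cell measures 33x130 mm, so it is the larger one. The views differ by about 9 mm in y, so I'll refine with plane rays and also find the bench edge.

```bash
python3 - <<'E'
from h import *
a=load('scene0');b=load('side0')
def tri(u,v):
    o1,r1=ray(a,*u);o2,r2=ray(b,*v)
    A=np.stack([r1,-r2],1);s=np.linalg.lstsq(A,o2-o1,rcond=None)[0];p,q=o1+s[0]*r1,o2+s[1]*r2
    return ((p+q)/2).round(4),np.linalg.norm(p-q).round(4)
print('grip top',onplane(a,323.6,139,.112).round(4),onplane(b,223.4,239.4,.112).round(4),tri((323.6,139),(223.4,239.4)))
# tread free corners scene crop: (550,142),(632,217); side crop
sc=lambda x,y:(150+x/3.9,110+y/3.9); sd=lambda x,y:(190+x/3.5,140+y/3.5)
print('foot back-near corner top', onplane(a,*sc(695,215),.03).round(4))
print('foot -x end top corners side', onplane(b,*sd(93,437),.03).round(4),onplane(b,*sd(136,462),.03).round(4))
print('foot +x far corner', onplane(b,*sd(227,383),.03).round(4))
print('tread free corner +y', tri(sc(632,217),sd(130,303)),'other',tri(sc(550,142),sd(245,345)))
print('plate corners', onplane(a,*sc(622,368),.008).round(4),onplane(b,*sd(335,425),.008).round(4),onplane(b,*sd(505,172),.008).round(4))
for uv in((150,300),(200,150),(110,380)): print('edge',onplane(b,*uv,0).round(3))
print('edge',onplane(a,375,215,0).round(3),onplane(a,420,95,0).round(3),onplane(a,310,55,0).round(3))
print('cell tops', [onplane(a,*sc(*c),.093).round(4) for c in((343,186+40),(275,215),(375,358),(428,322))])
P=cloud(b)
m=(P[...,2]>.1)&(P[...,0]>.5)&(P[...,1]<.1)&(P[...,0]<1.2)&(b['d']>0); print('black box min',P[m].min(0),P[m].max(0))
E
```

```text
grip top [ 0.4557 -0.1174  0.112 ] [ 0.4553 -0.1265  0.112 ] (array([ 0.456 , -0.1219,  0.1081]), np.float64(0.0028))
foot back-near corner top [ 0.4351 -0.1195  0.03  ]
foot -x end top corners side [ 0.4349 -0.1247  0.03  ] [ 0.4647 -0.1444  0.03  ]
foot +x far corner [ 0.5188 -0.0726  0.03  ]
tread free corner +y (array([ 0.4522, -0.0486,  0.0776]), np.float64(0.0026)) other (array([ 0.5306, -0.0852,  0.0775]), np.float64(0.0013))
plate corners [0.4218 0.0109 0.008 ] [ 0.5919 -0.0876  0.008 ] [0.7416 0.2049 0.008 ]
edge [ 0.297 -0.207  0.   ]
edge [0.304 0.43  0.   ]
edge [ 0.267 -0.393  0.   ]
edge [ 0.268 -0.048 -0.   ] [ 0.33  -0.613  0.   ] [ 0.747 -0.637  0.   ]
cell tops [array([0.594 , 0.0663, 0.093 ]), array([0.6358, 0.0798, 0.093 ]), array([0.5182, 0.1498, 0.093 ]), array([0.5068, 0.1093, 0.093 ])]
black box min [ 0.67180941 -0.48222269  0.10000684] [1.11245834 0.05947606 0.27231137]
```

```bash
python3 - <<'E'
from h import *
y=np.deg2rad(57)
for yy in(y,y-np.pi):
    for p in([.456,-.122,.24],[.456,-.122,.07],[.38,-.24,.07],[.49,-.06,.07],[.49,-.06,.03]):
        q=inverse_kinematics(p,[0,np.pi/2,yy]); print(round(yy,2),p,None if q is None else np.round(q,2))
movep([.45,-.13,.25],[0,np.pi/2,y]) if inverse_kinematics([.45,-.13,.25],[0,np.pi/2,y]) is not None else print('no')
save('wrist','w1'); o=observe(); print(o['time_s'],o['eef_pos'],o['tcp_rot'])
E
```

```text
0.99 [0.456, -0.122, 0.24] None
0.99 [0.456, -0.122, 0.07] None
0.99 [0.38, -0.24, 0.07] None
0.99 [0.49, -0.06, 0.07] None
0.99 [0.49, -0.06, 0.03] None
-2.15 [0.456, -0.122, 0.24] [-0.43 -0.16  1.9  -0.    1.4   0.15]
-2.15 [0.456, -0.122, 0.07] [-0.43  0.04  2.05 -0.    1.05  0.15]
-2.15 [0.38, -0.24, 0.07] [-0.74 -0.01  2.11 -0.    1.05 -0.16]
-2.15 [0.49, -0.06, 0.07] [-0.28  0.09  2.   -0.    1.05  0.29]
-2.15 [0.49, -0.06, 0.03] [-0.28  0.16  2.01 -0.    0.97  0.29]
no
0.2 [ 0.19461236 -0.59354618  0.23059392] [-1.6782127   1.56957939  1.78014524]
```

View pics/w1.png

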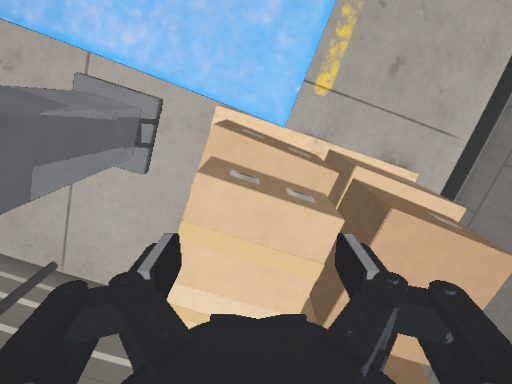

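The yaw of +57° is unreachable and nothing moved, so I'll use its half turn, -123°.

```bash
python3 - <<'E'
from h import *
y=np.deg2rad(57)-np.pi
movep([.45,-.13,.26],[0,np.pi/2,y])
save('wrist','w2'); o=observe(); print(o['time_s'],o['eef_pos'],o['tcp_rot'],o['ft_force'])
E
```

```text
2.1667 [ 0.44998155 -0.13084696  0.25997456] [ 0.03297678  1.5706089  -2.1152474 ] [ 0.07551976 -0.54846042 -0.6596864 ]
```

View pics/w2.png

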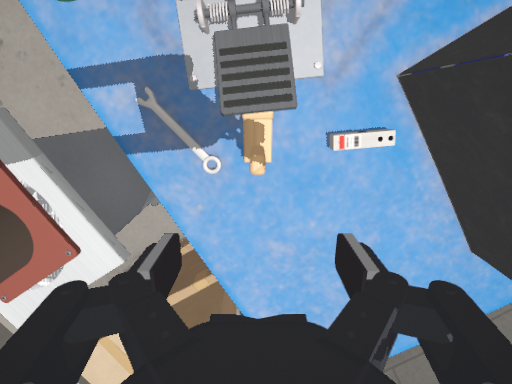

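The wrist view shows the tread at (258,75), the chock foot at (257,138) and the grip top at (258,169). The spanner is at (180,130) and the small look-alike bar at (361,139).

```bash
python3 - <<'E'
from h import *
z=load('w2');P=cloud(z);hsv=cv2.cvtColor(z['p'],cv2.COLOR_RGB2HSV)
cv2.imwrite('pics/cw2.png',cv2.resize(z['p'][60:190,200:320,::-1],None,fx=4.6,fy=4.6,interpolation=cv2.INTER_CUBIC))
m=np.zeros(P.shape[:2],bool);m[100:185,230:290]=1
w=m&(hsv[...,0]>8)&(hsv[...,0]<25)&(hsv[...,1]>70)
Q=P[w]
for lo,hi in((.1,.125),(.02,.036),(.045,.065)):
    q=Q[(Q[:,2]>lo)&(Q[:,2]<hi)]; print(lo,len(q),q.mean(0).round(4),cv2.minAreaRect((q[:,:2]*1000).astype(np.float32)))
# ray-on-plane for foot-top pixels
for h,lo,hi in((.03,.02,.036),(.112,.104,.125)):
    s=w&(P[...,2]>lo)&(P[...,2]<hi); v,u=np.nonzero(s)
    q=np.array([onplane(z,a,b,h)[:2] for a,b in zip(u,v)]); print('plane',h,cv2.minAreaRect((q*1000).astype(np.float32)),u.min(),u.max(),v.min(),v.max())
t=np.zeros(P.shape[:2],bool);t[25:115,212:300]=1
t&=(hsv[...,2]<110)&(P[...,2]>.035)&(P[...,2]<.1)
t=cv2.morphologyEx(t.astype(np.uint8),cv2.MORPH_OPEN,np.ones((5,5)))>0
q=P[t];c=q.mean(0);vt=np.linalg.svd(q-c)[2];print('tread',c.round(4),vt.round(3).tolist(),cv2.minAreaRect((q[:,:2]*1000).astype(np.float32)),q[:,2].min(),q[:,2].max())
E
```

```text
0.1 281 [ 0.4571 -0.118   0.1109] ((455.912109375, -118.31238555908203), (22.220928192138672, 17.005971908569336), 56.710533142089844)
0.02 705 [ 0.4644 -0.0995  0.0303] ((465.09857177734375, -105.53471374511719), (58.82797622680664, 38.35941696166992), 57.442691802978516)
0.045 223 [ 0.4818 -0.0817  0.056 ] ((474.7647705078125, -93.7121353149414), (45.674232482910156, 38.16633224487305), 62.306434631347656)
plane 0.03 ((465.1046447753906, -105.46261596679688), (58.68878936767578, 38.28252410888672), 57.54248809814453) 243 271 119 161
plane 0.112 ((456.3840637207031, -117.62080383300781), (22.776613235473633, 16.648136138916016), 57.30003356933594) 249 264 153 173
tread [ 0.5077 -0.0347  0.0704] [[-0.985, 0.117, 0.13], [0.069, 0.942, -0.329], [0.161, 0.315, 0.936]] ((507.97528076171875, -34.76837158203125), (69.30392456054688, 81.00480651855469), 62.62600326538086) 0.05457447135069804 0.08539645108256583
```

View pics/cw2.png

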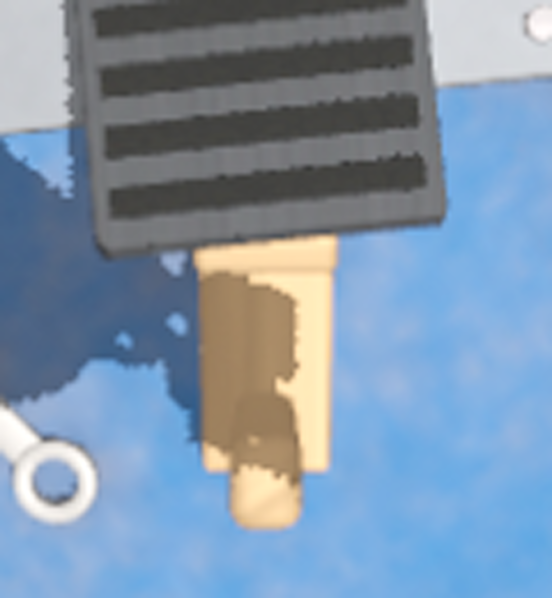

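The grip is at (0.4565, -0.118) with yaw 57.3°. I'll descend, grip across its 18 mm width and pull 130 mm along the chock's -x.

```bash
python3 - <<'E'
from h import *
t=np.deg2rad(57.3);y=t-np.pi;R=[0,np.pi/2,y]
move_l([.4565,-.118,.17],feed=.2,rotation=R)
s=move_l([.4565,-.118,.068],feed=.12,max_force=8); print('stop',s,observe()['eef_pos'])
if not s:
    gripper_to(0.0,f_grip=40)
    o=observe();print(o['opening'],o['ft_force'],o['time_s'],o['eef_pos'])
    save('side','s1');save('wrist','w3')
E
python3 - <<'E'
import cv2,numpy as np
a=cv2.imread('pics/s1.png')[130:330,140:360];b=cv2.imread('pics/w3.png')
cv2.imwrite('pics/v1.png',np.hstack([cv2.resize(a,(400,364)),cv2.resize(b,(400,364))]))
E
```

```text
stop False [ 0.45725794 -0.11835399  0.06889929]
0.017522493456677 [-0.86612739 -0.36330624  2.1960994 ] 4.4 [ 0.45658386 -0.11806514  0.06816226]
```

View pics/v1.png

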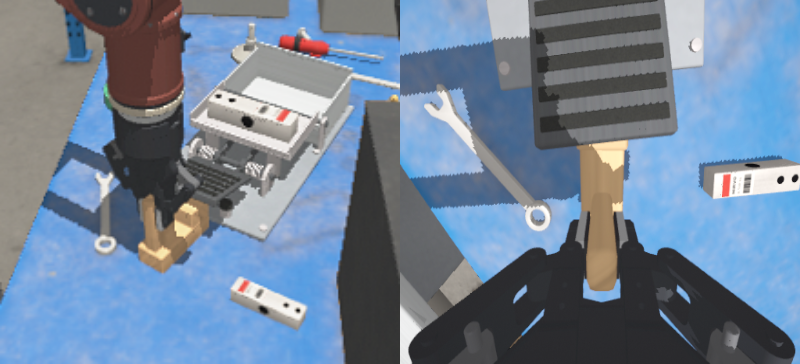

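Both views show the grip held centrally between the jaws (opening 17.5 mm). Now I'll pull.

```bash
python3 - <<'E'
from h import *
t=np.deg2rad(57.3);d=np.array([-np.cos(t),-np.sin(t),0]);p0=np.array([.4565,-.118,.0685])
for L in(.03,.135):
    s=move_l(p0+d*L,feed=.07,max_force=35); o=observe();print(s,o['eef_pos'].round(4),o['ft_force'].round(2),o['opening'],o['time_s'])
    if s: break
save('side','s2');save('wrist','w4')
E
python3 - <<'E'
import cv2,numpy as np
a=cv2.imread('pics/s2.png')[130:330,140:360];b=cv2.imread('pics/w4.png')
cv2.imwrite('pics/v2.png',np.hstack([cv2.resize(a,(400,364)),cv2.resize(b,(400,364))]))
E
```

```text
False [ 0.4398 -0.1436  0.0683] [-0.56 -0.63 -0.58] 0.01758586302658046 5.075
False [ 0.3837 -0.2313  0.0685] [-0.2   0.08 -2.18] 0.017638956896379204 6.725
```

View pics/v2.png

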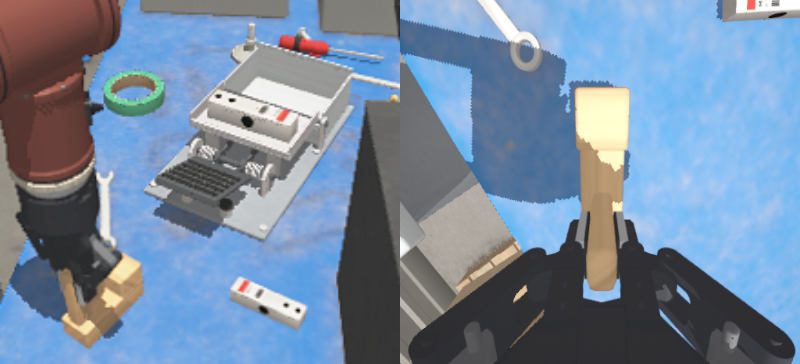

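The side view shows the chock clear of the pedal, standing upright, with the spanner unmoved. I'll release it, retreat upward, and measure the tread in its rest position from above.

```bash
python3 - <<'E'
from h import *
t=np.deg2rad(57.3);R=[0,np.pi/2,t-np.pi]
gripper_to(.06); 
p=observe()['eef_pos'];move_l([p[0],p[1],.2],feed=.2)
gripper_to(0,f_grip=40)
movep([.46,-.11,.26],[0,np.pi/2,np.deg2rad(63.5)-np.pi])
save('wrist','w5');save('side','s3');save('scene','c3');o=observe();print(o['time_s'],o['eef_pos'],o['ft_force'])
z=load('w5');P=cloud(z);hsv=cv2.cvtColor(z['p'],cv2.COLOR_RGB2HSV)
t=(hsv[...,2]<120)&(hsv[...,1]<90)&(P[...,2]>.04)&(P[...,2]<.1)&(P[...,0]>.43)&(P[...,0]<.58)&(P[...,1]>-.11)&(P[...,1]<.04)
t=cv2.morphologyEx(t.astype(np.uint8),cv2.MORPH_OPEN,np.ones((5,5)))>0
q=P[t];c=q.mean(0);vt=np.linalg.svd(q-c,full_matrices=False)[2];print('tread',len(q),c.round(4),vt.round(3).tolist(),cv2.minAreaRect((q[:,:2]*1000).astype(np.float32)),q[:,2].min(),q[:,2].max())
vis=z['p'].copy();vis[t]=(0,255,0)
a=cv2.imread('pics/s3.png')[130:330,140:360]
cv2.imwrite('pics/v3.png',np.hstack([cv2.resize(a,(400,364)),cv2.resize(vis[:,:,::-1],(400,364))]))
E
```

```text
9.5333 [ 0.4591213  -0.11087264  0.25905297] [-0.86104095 -0.07009271  0.49913033]
tread 5664 [ 0.5101 -0.0248  0.0651] [[-0.594, -0.727, 0.346], [-0.789, 0.61, -0.074], [-0.157, -0.317, -0.935]] ((517.358642578125, -13.513954162597656), (131.70199584960938, 89.7831039428711), 63.824886322021484) 0.04011588575654129 0.08481475650483894
```

View pics/v3.png

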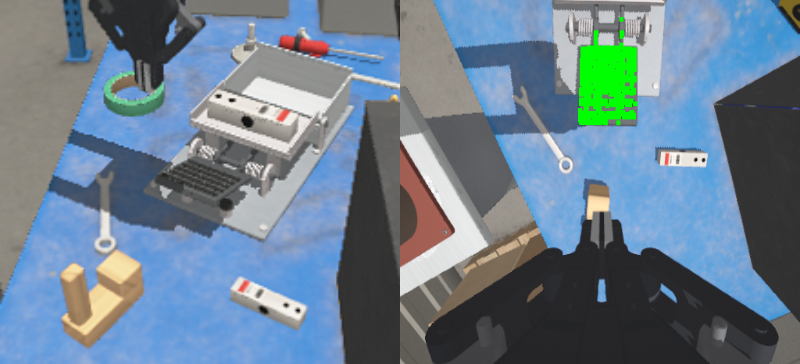

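View pics/w5.png

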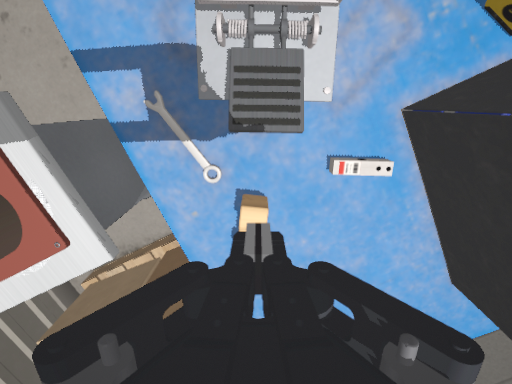

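The released chock stands at side-crop (105,295), well clear. The tread is back at its rest angle (slope 0.36 rad) along a 63.8° axis. Next I'll press at the pad, following its arc.

```bash
python3 - <<'E'
from h import *
t=np.deg2rad(63.8);u=np.array([np.cos(t),np.sin(t),0]);piv=np.array([.542,.0365,0])
at=lambda r,z:(piv-u*r+[0,0,z])
R=[0,np.pi/2,t-np.pi]
move_l(at(107,0)*0+at(.107,.14),feed=.2,rotation=R)
move_l(at(.107,.092),feed=.12)
f0=observe()['ft_force']
s=move_l(at(.113,.034),feed=.06,max_force=32)
o=observe();print(s,o['eef_pos'].round(4),(o['ft_force']-f0).round(2),o['time_s'],at(.113,.034).round(4))
save('side','s4');save('scene','c4')
hold(.3);o=observe();print(o['eef_pos'].round(4),(o['ft_force']-f0).round(2),o['time_s'])
E
python3 - <<'E'
import cv2,numpy as np
a=cv2.imread('pics/s4.png')[130:330,140:360];b=cv2.imread('pics/c4.png')[100:282,150:350]
cv2.imwrite('pics/v4.png',np.hstack([cv2.resize(a,(400,364)),cv2.resize(b,(400,364))]))
E
```

```text
False [ 0.4934 -0.0659  0.0367] [-8.91 -0.17 23.7 ] 12.0333 [ 0.4921 -0.0649  0.034 ]
[ 0.4934 -0.0659  0.0368] [-9.44  0.03 23.84] 12.4333
```

View pics/v4.png

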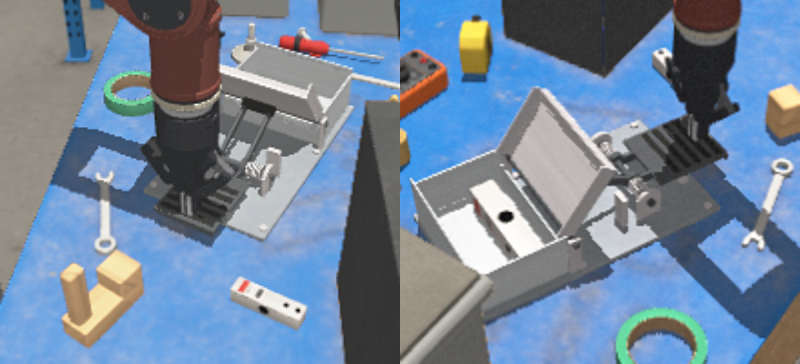

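The tread is level on its stop at 24 N, and the scene view shows the cell in the tray at (505,215) of the right-hand crop. I'll hold for the rest of the second, then raise along the arc.

```bash
python3 - <<'E'
from h import *
t=np.deg2rad(63.8);u=np.array([np.cos(t),np.sin(t),0]);piv=np.array([.542,.0365,0])
at=lambda r,z:(piv-u*r+[0,0,z])
hold(.75);o=observe();print(o['eef_pos'].round(4),o['ft_force'].round(1),o['time_s'])
move_l(at(.107,.10),feed=.08)
move_l(at(.13,.26),feed=.2)
hold(.3)
o=observe();print(o['eef_pos'].round(4),o['ft_force'].round(2),o['time_s'])
save('side','s5');save('scene','c5');save('wrist','w5b')
for n in('w5b','s5'):
    z=load(n);P=cloud(z);hsv=cv2.cvtColor(z['p'],cv2.COLOR_RGB2HSV)
    t=(hsv[...,2]<120)&(hsv[...,1]<90)&(P[...,2]>.03)&(P[...,2]<.1)&(P[...,0]>.43)&(P[...,0]<.58)&(P[...,1]>-.11)&(P[...,1]<.04)
    t=cv2.morphologyEx(t.astype(np.uint8),cv2.MORPH_OPEN,np.ones((5,5)))>0
    q=P[t]
    if len(q)>50:
        c=q.mean(0);vt=np.linalg.svd(q-c,full_matrices=False)[2];print(n,len(q),c.round(3),vt[2].round(3),'tilt',np.arccos(abs(vt[2,2])).round(3))
E
python3 - <<'E'
import cv2,numpy as np
a=cv2.imread('pics/s5.png')[130:330,140:360];b=cv2.imread('pics/c5.png')[100:282,150:350]
cv2.imwrite('pics/v5.png',np.hstack([cv2.resize(a,(400,364)),cv2.resize(b,(400,364))]))
E
```

```text
[ 0.4934 -0.0659  0.0367] [-9.3 -0.7 24.8] 13.1833
[ 0.4842 -0.0799  0.259 ] [ 0.43 -0.08 -0.64] 15.4167
w5b 6247 [ 0.513 -0.025  0.066] [-0.157 -0.311 -0.937] tilt 0.356
s5 801 [ 0.508 -0.042  0.068] [0.151 0.285 0.946] tilt 0.329
```

View pics/v5.png

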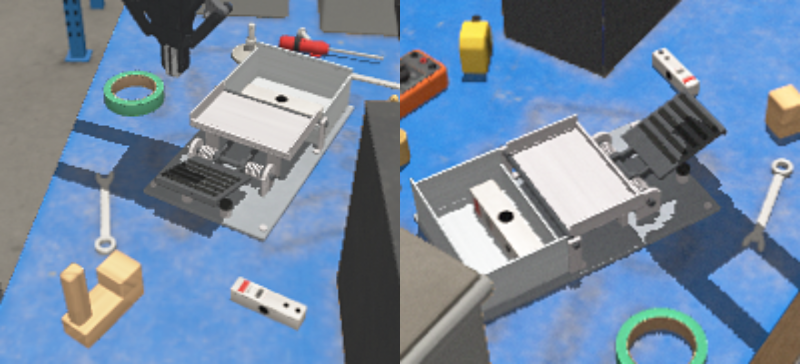

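The tread is back up (tilt 0.356 rad), the table is flat and empty, and the cell is in the tray. One numeric check of the cell and the bystanders, then I'll hand in.

```bash
python3 - <<'E'
from h import *
z=load('c5');P=cloud(z)
for u,v in((270,195),(276,207),(283,219)): print('cell',P[v,u].round(3))
for n,a,b,box in(('spanner',load('side0'),load('s5'),(220,275,185,210)),('tape',load('scene0'),load('c5'),(250,300,255,305)),('foot',load('side0'),load('s5'),(140,168,266,287)),('smallbar',load('side0'),load('s5'),(280,312,262,312))):
    r=np.s_[box[0]:box[1],box[2]:box[3]]
    A=cv2.cvtColor(a['p'][r],cv2.COLOR_RGB2GRAY).astype(np.float32);B=cv2.cvtColor(b['p'][r],cv2.COLOR_RGB2GRAY).astype(np.float32)
    print(n,'shift px',np.round(cv2.phaseCorrelate(A,B),2))
job_done(); print(observe()['time_s'])
E
```

```text
cell [0.507 0.06  0.039]
cell [0.489 0.061 0.008]
cell [ 0.459  0.079 -0.002]Traceback (most recent call last):
  File "<stdin>", line 7, in <module>
    return _wrapfunc(a, 'round', decimals=decimals, out=out)
    return _wrapit(obj, method, *args, **kwds)
    conv = _array_converter(obj)
ValueError: setting an array element with a sequence. The requested array has an inhomogeneous shape after 1 dimensions. The detected shape was (2,) + inhomogeneous part.
```

That check used the wrong cell pixels and had a formatting bug. Nothing was handed in, so I'll rerun it corrected.

```bash
python3 - <<'E'
from h import *
z=load('c5');P=cloud(z)
for u,v in((192,195),(200,201),(208,217)): print('cell',P[v,u].round(3))
for n,a,b,box in(('spanner',load('side0'),load('s5'),(220,275,185,210)),('tape',load('scene0'),load('c5'),(250,300,255,305)),('foot',load('side0'),load('s5'),(140,168,266,287)),('smallbar',load('side0'),load('s5'),(280,312,262,312))):
    r=np.s_[box[0]:box[1],box[2]:box[3]]
    A=cv2.cvtColor(a['p'][r],cv2.COLOR_RGB2GRAY).astype(np.float32);B=cv2.cvtColor(b['p'][r],cv2.COLOR_RGB2GRAY).astype(np.float32)
    s,resp=cv2.phaseCorrelate(A,B);print(n,'shift px',np.round(s,2),round(resp,2))
E
```

```text
cell [0.669 0.16  0.042]
cell [0.64  0.167 0.043]
cell [0.595 0.197 0.041]
spanner shift px [0.26 0.06] 0.54
tape shift px [-0.11 -0.02] 0.88
foot shift px [-0.01 -0.02] 0.99
smallbar shift px [ 0.02 -0.03] 1.0
```

```bash
python3 -c "
from plant import *
job_done(); print(observe()['time_s'])"
```

```text
the job is handed in; nothing more can be done
the job is handed in; nothing more can be done
```

The load cell is in the catch tray and the job is handed in, at about 15.5 s on the robot's clock.

- **What I did:** I gripped the chock by its upright grip, pulled it 135 mm along its -x and left it standing on the bench, clear of the pedal. I then pressed the tread to its stop with shut fingers at about 24 N, held it for a little over 1 s, and followed it back up.
- **Last checks:**
  - The cell lies flat in the tray, its top measuring 41–43 mm against the 44 mm expected, and the gripper never touched it.
  - The pedal is back at rest: tread tilt 0.356 rad from the wrist view, 0.329 from the sparser side view, against 0.36 expected.
  - The spanner, tape roll and levelling foot shifted less than 0.3 px between the before and after pictures. The spanner match is weaker because a shadow moved across it.
- **What disagreed or failed:**
  - The scene and side views differed by about 9 mm in y for the chock, so I used the wrist view for the grasp.
  - My first grasp yaw was unreachable, so I used its half turn.
  - My first final check had wrong pixels and a formatting bug; I corrected it before handing in.

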